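# Lean the drip board on its stand and cam-lock the toe bar at the mark

### The job

Take the plywood board out of its slotted rack and lean it on the aluminium stand: foot on the base plate between toe bar and pipe, back resting against the grey pipe at a clear slant (some 15 to 20 degrees off upright), and let go of it. Then push the sprung toe bar inwards until its outer face is level with the index marks on the rails and, while holding it there, swing the cam lever on top of it fully closed. Finish while still holding the toe bar at the marks, with the board left leaning and untouched and the other things on the shelf left alone.

Things in the scene. Friction and masses are not known exactly. Their poses are not given: they have to be found in the camera images.
- board_center (a point): centre (half-way up) of the loose plywood board, which at first stands upright in the rack's slot: 120 mm wide (its x axis), 12 mm thick (its y axis), 180 mm tall (its z axis); about 0.18 kg
- board_foot (a point): centre of the board's lower end face, same axes as the board
- rack: fixed wooden rack 160 x 90 mm, 50 mm high, with a 15 mm wide slot along its x axis (floor of the slot 5 mm above the shelf); origin at the centre of its underside, z up
- stand: fixed aluminium stand. Origin on the shelf surface, x = across the stand (the width of toe bar and pipe), y = from the toe bar towards the pipe, z up. Base plate 230 mm (x) by 250 mm (y from -135 to 115 mm), its top 8 mm high. Along both x edges (|x| 99 to 115 mm) run rails whose tops are 22 mm high. Behind the pipe stands a bracket (|x| < 20 mm, y 71 to 113 mm, up to 108 mm high). Steel guide strips of the leg lie along the rails (|x| 87 to 99 mm, up to 19 mm high)
- pipe (a point): middle of the short grey plastic pipe gripped by the stand's bracket: radius 16 mm, 110 mm long along the stand's x; this point lies at stand x 0, y 60 mm, 100 mm above the shelf. The board's back is to lean on its toe-bar side
- leg (a joint): travel in m of the sliding leg that carries toe bar and cam lever: 0 = fully out (as at the start), grows as the bar is pushed along the stand's +y; end stop at 0.052. A spring pushes it back out (about 3 N at 0, 5.5 N at 0.04), so it returns when not held
- bar_face (a point): the toe bar is an aluminium cross bar on the sliding leg, 196 mm long along the stand's x, 26 mm thick (y), from 9 to 37 mm above the shelf. This point is the middle of its outer (-y of the stand) upright face, 23 mm above the shelf, at stand x 0; stand y is -75 mm when the leg is fully out. Push here or anywhere along this face with stand x from -80 to -20 mm, clear of the open lever
- mark: pair of dark steel index clips, one on top of each rail; origin midway between them at rail-top height (22 mm), axes as the stand. The bar is at its length mark when bar_face has the same stand y as this origin. 28 to 40 mm of leg travel
- cam_lever (a joint): angle in rad of the steel cam lever on top of the toe bar: 0 = open stop, 1.5 = closed stop; it stays where it is left (0.06 N m of friction). At 0 the lever points from its pivot diagonally outwards and towards the stand's -x (midway between -x and -y); it grows as the lever swings over -y towards the stand's +x, counter-clockwise from above. It can be swept shut by what presses on the bar's outer face, moved along the bar towards +x: the lever then overhangs the face
- cam_pivot (a point): pivot of the cam lever, on top of the toe bar at stand x 40 mm, 18 mm inside (+y of) the bar's outer face, 47 mm above the shelf; lever 10 mm wide, reaching 76 mm from the pivot, between 40 and 54 mm above the shelf
- sprayer: grey trigger sprayer bottle, 72 mm across, 203 mm tall, bystander; origin at the centre of its underside
- cup: empty stainless steel cup, 72 mm across, 80 mm tall, bystander; origin at the centre of its underside
- stopper: dark hard silicone drain stopper, 52 mm across, 42 mm tall, bystander; origin at the centre of its underside

How it is judged:
On the way, in this order (a step that is already met when the one before it is completed fails the run):
1. the board leans on the pipe with its foot on the base plate, let go, the lever still open (contact force between board and stand_c0 above 0.05 N and contact force between the fingers and board below 0.05 N and angle between board_center's own z axis and vertical between 0.08 and 0.6 rad and z of board_foot in the frame of stand below 0.02 m and value of joint cam_lever below 0.5 rad), for 0.3 s.
2. the toe bar is held at the mark by the fingers, the lever not yet closed (y of bar_face in the frame of mark between -0.006 and 0.006 m and contact force between the fingers and leg_c0 above 0.5 N and value of joint cam_lever below 0.9 rad), for 0.1 s.
At the end, for the whole second after the job is handed in: Cam lever closed (over 1.3 rad); toe bar face within 6 mm of the marks, still pressed by the fingers (over 0.5 N); board untouched and at rest on plate and pipe, 5 to 34 degrees off upright, foot between bar and pipe, within 60 mm of the stand's middle (value of joint cam_lever above 1.3 rad and y of bar_face in the frame of mark between -0.006 and 0.006 m and contact force between the fingers and leg_c0 above 0.5 N and contact force between board and stand_c0 above 0.05 N and contact force between each of the arm, the fingers and board below 0.05 N and angle between board_center's own z axis and vertical between 0.08 and 0.6 rad and z of board_foot in the frame of stand below 0.02 m and x of board_foot in the frame of stand between -0.06 and 0.06 m and y of board_foot in the frame of stand between -0.04 and 0.05 m and linear speed of board below 0.03 m/s); the arm keeps its last pose, push and grip.
It fails at once if the lever is swung past 0.6 rad while the toe bar is more than 10 mm from the mark (value of joint cam_lever above 0.6 rad and (y of bar_face in the frame of mark below -0.01 m or y of bar_face in the frame of mark above 0.01 m)).
It fails at once if a bystander is disturbed (distance of any of sprayer, cup, stopper from where it was at the start of the episode above 0.03 m).
It also fails if it takes over 69 s, if anything falls off the work surface, if the arm or the gripper's body presses on something with over 40 N, if the wrist force passes 120 N, or if a joint passes its speed limit or range.

### The arm

A 7-joint arm with a two-finger parallel gripper is mounted at the origin on the work surface. World frame = base frame: x ahead of the robot, y to its left, z up, the work surface at z = 0. Lengths are in m, angles in rad, forces in N, time in s.
With the tool pointing down it reaches from about 0.4 to 0.85 m from the base axis. Payload 4.5 kg.
Tool frame: the origin (TCP) lies on the centre line of the jaws, within the pads' length; the fingertips stand 14 mm ahead of it and the grasp point (between the pads) lies 5 mm behind it (r.tcp_to_tips is the z of the fingertips in the tool frame, in m); z points along the fingers, y is the direction in which the jaws open and shut (so a half turn about z gives the same grasp; the last joint's range is limited). The gripper opens to 88 mm and grips with 3 to 60 N. Pads are 18 mm wide; open, the fingers measure 123 mm over their backs; the gripper's body (75 mm by 187 mm) begins 45 mm behind the grasp point.
Start: joints at [1.297, 0.689, -0.195, 1.565, 0.157, 0.902, -0.215], TCP at [0.189, -0.596, 0.253] pointing down, gripper open.
Joint ranges: [-3.01, 3.01], [-0.46, 2.08], [-1.47, 1.51], [0.13, 2.56], [-1, 4.14], [0.04, 2.09], [-2.66, 2.66]. Speed limits (rad/s): [2.57, 2.57, 3.14, 3.14, 3.14, 3.14, 3.14].

### API

Orientations are given as a unit quaternion [x, y, z, w].
In Python, from plant import r, viewer gives the robot as it stands.
- The arm moves only by the shell command python3 -m inch 'ROWS' [FORCE]. ROWS is JSON, a list of rows, each a list of 3 entries, a list of its own where there are three numbers: the closure, from 0 (fully open) to 1 (shut), then the shift along the tool's x, y, z in cm, then the turn about the tool's z in degrees. In form: [[fingers, [x, y, z], yaw], ...]. A call has 1 to 20 rows; each row is the pose to reach, as a shift and turn from the pose commanded when the call began, along the tool's axes at that moment; what a row does not reach only later rows make up. A row lasts 1/10 s, in which the tool goes at most 50 mm and 8.59 degrees, less where a joint would pass 70% of its speed; a pose out of reach is approached as far as the arm can. A call with a gripper value outside its range is refused whole. The fingers move at their own pace and stop on an object; FORCE is the grip in N (left out, the last holds). Time passes only in rows, so rows that repeat a pose let the fingers close. It gives the time, the measured TCP pose, the force and the opening at its end, in the units of the state.
- r.get_state(): the state, without advancing time (a new reading comes with each control period).
- viewer.snapshot(name): name is "scene" or "top"; returns the picture (420x560x3 uint8, red, green, blue); there is no depth.
- viewer.camera_params(name): a dict with "intrinsics" (3x3 intrinsics, pixels), "world_to_cam" (4x4, takes a point from world to camera coordinates). Camera axes: x right, y up, looking along -z (the intrinsics and any distortion apply to the point x, -y, -z); pixel columns grow to the right and rows downward; lengths in m; the calibration is good to about 2 mm. A picture is of the moment at which its call begins. camera_params takes no time and is no camera call.
- r.finish_job(): hands the job in, once; it reports no verdict.
Trained networks look in the newest picture that a camera, given by its name, has taken for a name from the list of things; names that differ only in an ending like _2 or _b are one class to them, and where a whole thing is asked for, a point or a joint stands for the part that bears it (a point fixed in the world has none). Each returns a list of dicts, best first, with "p" (0 to 1); they miss things now and then, are a little off and sometimes report something else, mostly with a low value. They report only what shows in the picture. A call takes as long as a camera call.
- viewer.outline_of(camera, name): "pixels" (420x560 bool, what is visible of it) and "bbox" ([left, top, width, height] in pixels, round what is visible of it).
The state is a dict: "clock": time; "q": joint angles; "qd": joint speeds; "joint_torque": joint torques, N m; "tool_pos": TCP position; "eef_rot": TCP orientation; "contact_force": force on the tool from outside, world axes, zero at the start; "moment": the same for the moment, N m; "opening": opening from 0.0 (shut) to 1.0 (fully open).
Only numpy, scipy, OpenCV 4.12 (cv2) and the standard library are available. Lean on these libraries where they do the work, as an engineer would, in place of code of your own. Each camera call takes 0.05 s, during which the arm holds its last target.

## Working session

There is one attempt and no reset: what is moved stays moved. The work goes in short steps, Python scripts to look and compute and a shell command to move; the robot and the scene stay as the last step left them, time stands still between calls to the robot, and variables do not carry over. Pictures are saved under pics/ and viewed, and the job is handed in when it is done.

```bash
ls; mkdir -p pics; python3 - <<'E'
from plant import r, viewer
import cv2, json
s=r.get_state(); print(s)
for n in ("scene","top"):
    im=viewer.snapshot(n); cv2.imwrite(f"pics/{n}0.png",im[:,:,::-1])
    print(n,viewer.camera_params(n))
E
```

```text
pics
{'clock': 0.0, 'q': array([ 1.29676489,  0.68995962, -0.194513  ,  1.56639195,  0.15733276,
        0.90247892, -0.21510288]), 'qd': array([-8.83058487e-04, -2.86933253e-04, -1.55809556e-03, -1.17679057e-03,
        9.03302401e-05, -1.03723290e-04,  3.34087045e-04]), 'joint_torque': array([-1.93633396e-04, -5.27571738e+01, -1.26709364e+00, -1.53432369e+01,
       -5.26558980e-02,  6.49948444e-03,  1.75238638e-04]), 'tool_pos': array([ 0.1891274 , -0.59504299,  0.25191242]), 'eef_rot': array([ 9.88169721e-01,  1.53361516e-01, -2.20659692e-04, -8.94502645e-04]), 'contact_force': array([-0.4387953 ,  1.6095514 , -0.54595754]), 'moment': array([-0.01870179,  0.0319966 , -0.07484119]), 'opening': 0.9966785643187118}
scene {'intrinsics': array([[405.97795507,   0.        , 276.80438027],
       [  0.        , 405.97795507, 210.83677241],
       [  0.        ,   0.        ,   1.        ]]), 'world_to_cam': array([[ 6.57180207e-01,  7.53732389e-01,  1.28883641e-03,
        -4.24333021e-01],
       [-5.25971812e-01,  4.57369358e-01,  7.17054338e-01,
         2.40167059e-01],
       [ 5.39877605e-01, -4.71911810e-01,  6.97016080e-01,
        -1.37430859e+00],
       [ 0.00000000e+00,  0.00000000e+00,  0.00000000e+00,
         1.00000000e+00]])}
top {'intrinsics': array([[425.00244112,   0.        , 286.73063221],
       [  0.        , 425.00244112, 205.94193284],
       [  0.        ,   0.        ,   1.        ]]), 'world_to_cam': array([[ 2.96750809e-02, -9.99546089e-01,  5.19669861e-03,
        -3.06308599e-03],
       [ 9.83414588e-01,  3.01260239e-02,  1.78852374e-01,
        -6.23759240e-01],
       [-1.78927747e-01, -1.96949449e-04,  9.83862197e-01,
        -9.97011295e-01],
       [ 0.00000000e+00,  0.00000000e+00,  0.00000000e+00,
         1.00000000e+00]])}
```

View pics/scene0.png

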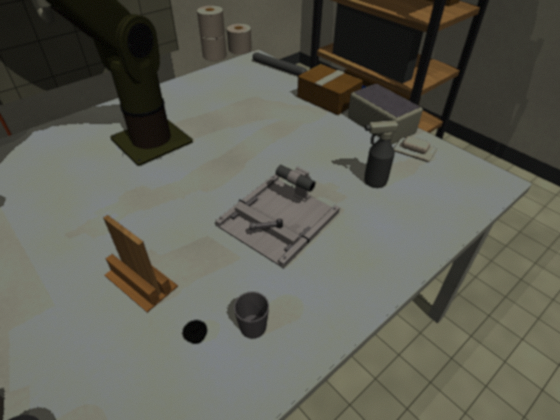

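View pics/top0.png

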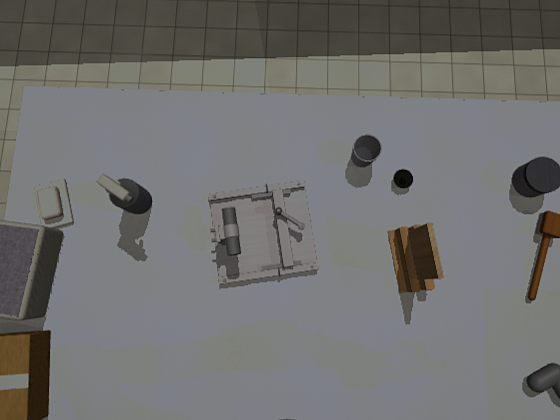

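```bash
cat > h.py <<'E'
import numpy as np, cv2
from plant import r, viewer
C={n:viewer.camera_params(n) for n in("scene","top")}
def proj(n,P):
    P=np.atleast_2d(P);T=C[n]["world_to_cam"];c=P@T[:3,:3].T+T[:3,3]
    c=c*[1,-1,-1];u=c@C[n]["intrinsics"].T;return u[:,:2]/u[:,2:]
def back(n,uv,z):
    T=C[n]["world_to_cam"];K=C[n]["intrinsics"];uv=np.atleast_2d(uv)
    d=np.c_[uv,np.ones(len(uv))]@np.linalg.inv(K).T*[1,-1,-1]@T[:3,:3]
    o=-T[:3,:3].T@T[:3,3];return o+d*((z-o[2])/d[:,2])[:,None]
def crop(n,x,y,w,h,name,pts=None):
    im=viewer.snapshot(n)[:,:,::-1].copy();k=min(800//w,600//h)
    c=cv2.resize(im[y:y+h,x:x+w],None,fx=k,fy=k,interpolation=cv2.INTER_CUBIC)
    c=cv2.convertScaleAbs(c,alpha=1.6)
    if pts is not None:
        for p in pts: cv2.circle(c,tuple(int(round(v)) for v in (np.array(p)-[x,y]+.5)*k),3,(0,0,255),1)
    cv2.imwrite(f"pics/{name}.png",c)
E
python3 - <<'E'
from h import *
crop("top",195,170,140,120,"t1"); crop("top",370,200,100,110,"t2")
crop("scene",205,150,150,120,"s1"); crop("scene",95,205,100,110,"s2")
out={}
for n in("scene","top"):
  for k in("board_center","rack","stand","pipe","leg","mark","cam_lever","sprayer","cup","stopper"):
    o=viewer.outline_of(n,k)
    if o:
      m=o[0]["pixels"];ys,xs=np.nonzero(m);print(n,k,[round(q["p"],2) for q in o],o[0]["bbox"],m.sum(),cv2.minAreaRect(np.c_[xs,ys].astype(np.float32)))
      out[n+"_"+k]=m
    else: print(n,k,None)
np.savez("m0.npz",**out)
E
```

```text
scene board_center [0.89, 0.17] [103.3, 214.5, 55.0, 80.8] 1524 ((132.69589233398438, 253.69073486328125), (93.20879364013672, 27.31281280517578), 66.03751373291016)
scene rack [0.87] [106.1, 252.5, 73.4, 56.3] 1724 ((136.33999633789062, 278.3800048828125), (74.19999694824219, 39.400001525878906), 36.86989974975586)
scene stand [0.66] [217.2, 165.2, 122.0, 104.6] 6731 ((278.415283203125, 214.99856567382812), (81.14982604980469, 103.70208740234375), 45.97101593017578)
scene pipe [0.9] [214.0, 166.2, 126.1, 103.3] 6540 ((278.68231201171875, 216.53591918945312), (79.30948638916016, 103.16921997070312), 48.01278305053711)
scene leg [0.73] [230.1, 195.7, 76.6, 56.1] 1215 ((266.85064697265625, 223.74142456054688), (71.67625427246094, 31.581619262695312), 33.42481231689453)
scene mark None
scene cam_lever [0.67, 0.59] [252.6, 216.8, 30.4, 12.2] 233 ((265.99725341796875, 223.4631805419922), (9.270896911621094, 34.27646255493164), 85.76361083984375)
scene sprayer [0.59, 0.17] [367.0, 123.1, 28.9, 64.8] 1573 ((379.96063232421875, 153.92776489257812), (31.054758071899414, 66.4555435180664), 1.1
[... 539 characters left out ...]
.5, 103.7] 8775 ((260.9784240722656, 231.0297393798828), (90.71823120117188, 100.3879165649414), 81.02737426757812)
top pipe None
top leg [0.89, 0.46] [252.4, 189.9, 53.3, 80.3] 1115 ((280.60748291015625, 227.56690979003906), (77.94283294677734, 47.02381134033203), 81.31365203857422)
top mark None
top cam_lever [0.61] [272.1, 205.4, 30.6, 25.7] 197 ((289.54248046875, 217.70159912109375), (34.37845230102539, 7.502078056335449), 33.11134338378906)
top sprayer None
top cup [0.76] [354.0, 134.5, 26.4, 33.8] 768 ((366.2884826660156, 150.5576934814453), (28.63295555114746, 32.75139617919922), 11.309932708740234)
top stopper [0.72] [394.8, 171.4, 19.7, 16.4] 301 ((402.5, 178.0), (18.0, 19.0), 90.0)
```

View pics/t1.png

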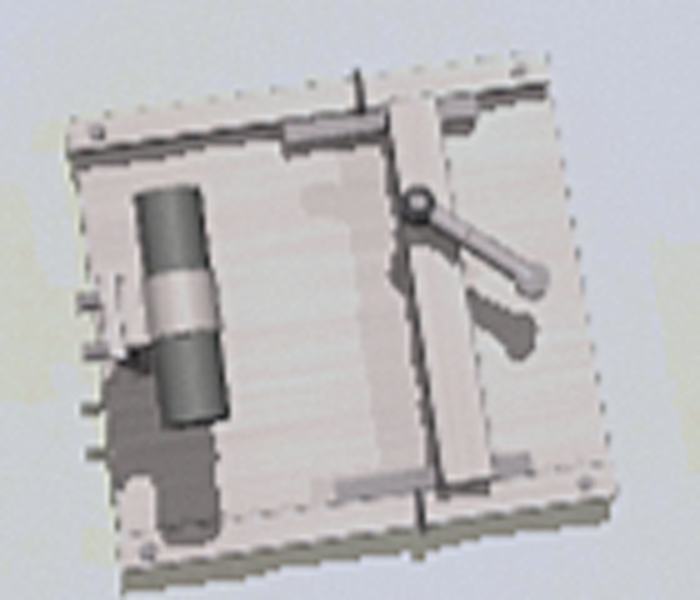

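View pics/s1.png

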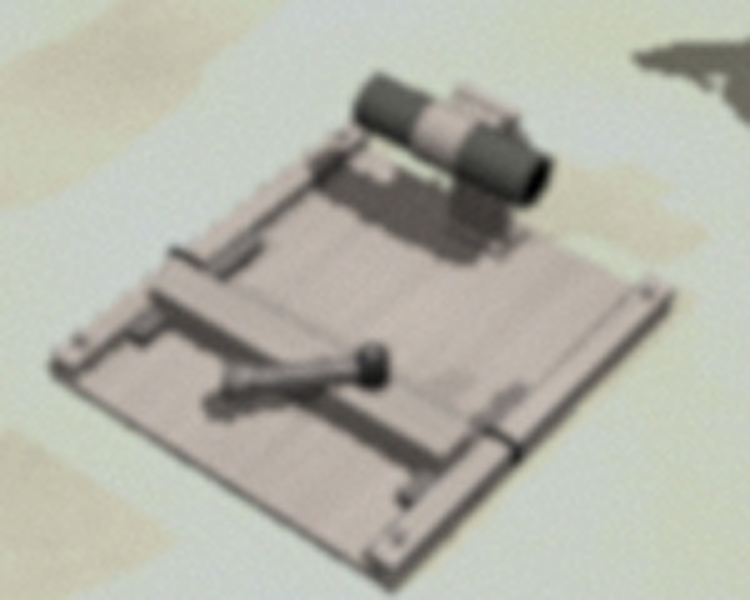

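View pics/t2.png

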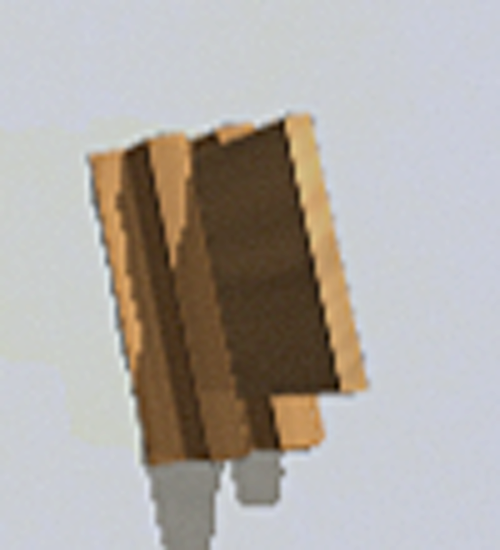

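View pics/s2.png

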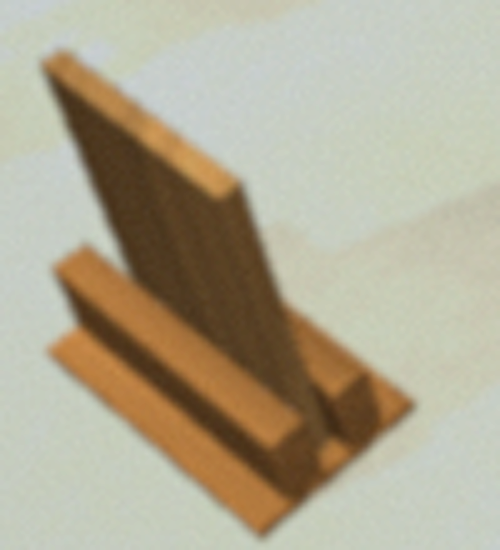

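```bash
cat > fit.py <<'E'
from h import *
from scipy.optimize import least_squares
px=lambda t,o:(np.array(t)+.5)/5-.5+np.array(o)
T1,S1,T2,S2=(195,170),(205,150),(370,200),(95,205)
Z=.022
# (cam,px,body point) ; clip points have unknown m
obs=[("top",px((68,120),T1),(.115,.115,Z)),("top",px((548,52),T1),(.115,-.135,Z)),("top",px((122,569),T1),(-.115,.115,Z)),("top",px((612,492),T1),(-.115,-.135,Z)),
("scene",px((55,365),S1),(-.115,-.135,Z)),("scene",px((383,562),S1),(.115,-.135,Z)),("scene",px((675,290),S1),(.115,.115,Z))]
clips=[("top",px((360,92),T1),.107),("top",px((420,512),T1),-.107),("scene",px((190,259),S1),-.107),("scene",px((500,440),S1),.107)]
bar=[("top",px((438,98),T1),.098),("top",px((492,477),T1),-.098)]
def W(p,b):
    c,s=np.cos(p[2]),np.sin(p[2]);b=np.array(b);return np.array([p[0]+c*b[0]-s*b[1],p[1]+s*b[0]+c*b[1],p[3]+b[2]])
def f(p):
    e=[proj(n,W(p,b))[0]-u for n,u,b in obs]
    e+=[proj(n,W(p,(x,p[4],Z)))[0]-u for n,u,x in clips]
    e+=[proj(n,W(p,(x,p[5],.037)))[0]-u for n,u,x in bar]
    return np.ravel(e)
s=least_squares(f,[.6,.05,.1,0,-.04,-.075],loss="soft_l1");print("stand x,y,yaw,z,mark y,bar y",s.x.round(4));print(s.fun.reshape(-1,2).round(1).tolist())
bo=[("top",px((287,118),T2),(.06,.006)),("top",px((312,113),T2),(.06,-.006)),("top",px((368,388),T2),(-.06,-.006)),("top",px((340,392),T2),(-.06,.006)),
("scene",px((42,62),S2),(-.06,-.006)),("scene",px((62,50),S2),(-.06,.006)),("scene",px((243,182),S2),(.06,.006)),("scene",px((222,200),S2),(.06,-.006))]
g=lambda p:np.ravel([proj(n,W(p,(*b,0)))[0]-u for n,u,b in bo])
q=least_squares(g,[.6,-.3,.1,.18],loss="soft_l1");print("board top x,y,yaw,z",q.x.round(4));print(q.fun.reshape(-1,2).round(1).tolist())
# rack base-block top z50: top view outer corners? rack feet corners
ra=[("top",px((148,465),T2),(-.08,.045,.0)),("top",px((90,155),T2),(.08,.045,.0)),("scene",px((48,350),S2),(-.08,-.045,0)),("scene",px((262,537),S2),(.08,-.045,0)),("scene",px((415,405),S2),(.08,.045,0))]
for n,u,b in ra: print(n,b,back(n,u,0)[0].round(4))
E
python3 fit.py
```

```text
stand x,y,yaw,z,mark y,bar y [ 0.5628  0.0856  0.1734 -0.002  -0.0356 -0.0744]
[[0.1, 0.0], [-0.0, 0.2], [-0.5, 0.0], [1.0, 0.9], [-0.9, -2.3], [1.7, 1.6], [0.1, -0.2], [0.0, 0.5], [-0.4, -0.6], [-0.2, 0.3], [0.2, 0.3], [-0.2, -0.7], [0.2, 0.3]]
board top x,y,yaw,z [ 0.5149 -0.3028  0.1726  0.1848]
[[-0.7, -0.6], [-0.3, -0.4], [0.0, 0.3], [0.1, 0.4], [-0.5, 0.3], [0.4, -0.4], [0.0, 0.1], [-0.8, 0.1]]
top (-0.08, 0.045, 0.0) [ 0.4204 -0.2744  0.    ]
top (0.08, 0.045, 0.0) [ 0.5769 -0.2472  0.    ]
scene (-0.08, -0.045, 0) [ 0.4322 -0.3613  0.    ]
scene (0.08, -0.045, 0) [ 0.5917 -0.3336  0.    ]
scene (0.08, 0.045, 0) [ 0.5749 -0.2456  0.    ]
```

```bash
cat > ov.py <<'E'
from fit import *
p=s.x.copy()
def pts(b): return np.array([W(p,x) for x in b])
B=[(sx*.115,y,.022) for sx in(1,-1) for y in(-.135,.115)]+[(sx*.107,p[4],.022) for sx in(1,-1)]+[(x,-.075,.037) for x in(-.098,.098)]+[(x,-.049,.037) for x in(-.098,.098)]+[(x,60e-3,.116) for x in(-.055,.055)]+[(x,44e-3,.1) for x in(-.055,.055)]
for c,o,nm in(("top",(195,170,140,120),"ot"),("scene",(205,150,150,120),"os")): crop(c,*o,nm,proj(c,pts(B)))
st=r.get_state();R=np.array([[np.cos(p[2]),-np.sin(p[2])],[np.sin(p[2]),np.cos(p[2])]])
print("tcp in stand",(R.T@(st["tool_pos"][:2]-p[:2])).round(4),"board in stand",(R.T@(q.x[:2]-p[:2])).round(4))
E
python3 ov.py|tail -1
```

```text
tcp in stand [-0.4854 -0.6066] board in stand [-0.1142 -0.3743]
```

View pics/ot.png

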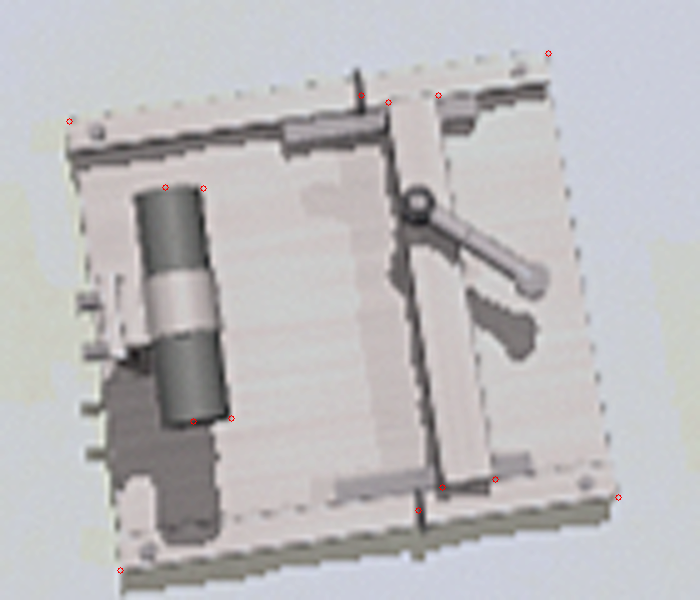

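View pics/os.png

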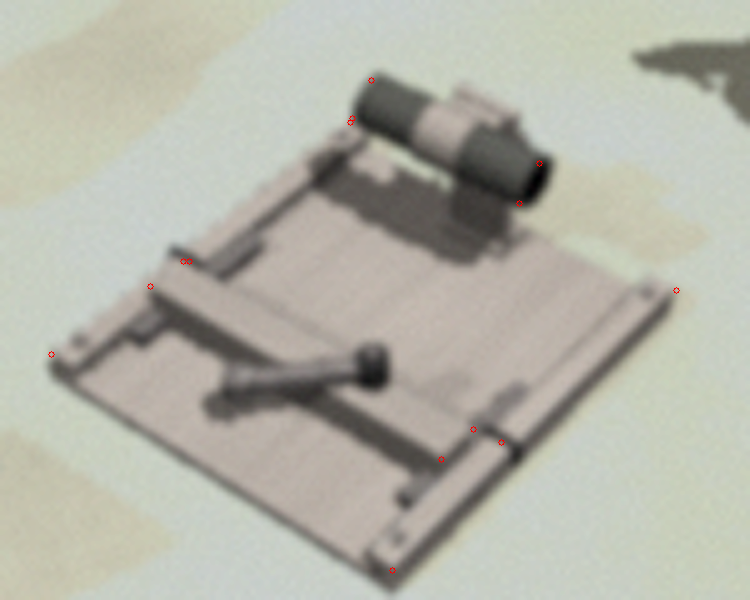

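```bash
cat > w.py <<'E'
# where is the tool in the stand frame
import numpy as np
from plant import r
from scipy.spatial.transform import Rotation as Ro
P=np.array([.5628,.0856,.1734])
def st():
    s=r.get_state();R=Ro.from_quat(s["eef_rot"]).as_matrix();y=P[2]
    A=np.array([[np.cos(y),np.sin(y),0],[-np.sin(y),np.cos(y),0],[0,0,1]])
    t=A@(s["tool_pos"]-[P[0],P[1],0])*1e3
    x=np.degrees(np.arctan2(R[1,0],R[0,0])-y)
    print("t %.2f stand xyz mm"%s["clock"],t.round(1),"yaw %.2f tilt %.2f"%(x,np.degrees(np.arccos(-R[2,2]))),"F(stand)",(A@s["contact_force"]).round(2),"open mm %.1f"%(s["opening"]*88))
if __name__=="__main__": st()
E
python3 -m inch '[[0,[0,0,0],7.7],[0,[0,0,0],7.7],[0,[0,0,0],7.7]]'; python3 w.py
```

```text
clock: 1.7
tool_pos: [0.1894, -0.5956, 0.2527]
eef_rot: [0.996, 0.088, -0.0, 0.0]
contact_force: [0.7, -0.1, -0.0]
opening: 0.997
t 1.70 stand xyz mm [-485.3 -606.6  252.7] yaw 0.17 tilt 0.01 F(stand) [ 0.66 -0.18 -0.02] open mm 87.7
```

```bash
python3 -m inch '[[0,[4,-2.5,0],0.2],[0,[8,-5,0],0.2],[0,[12,-7.5,0],0.2],[0,[16,-10,0],0.2],[0,[20,-12.5,0],0.2],[0,[24,-15,0],0.2],[0,[28,-17.5,0],0.2],[0,[32,-20,0],0.2],[0,[35,-22,0],0.2],[0,[36.5,-23,0],0.2],[0,[37.1,-23.2,0],0.2],[0,[37.1,-23.2,0],0.2],[0,[37.1,-23.2,0],0.2],[0,[37.1,-23.2,0],0.2]]' >/dev/null; python3 w.py; python3 - <<'E'
from h import *
viewer.snapshot
crop("top",340,180,140,120,"t3"); crop("scene",55,135,150,150,"s3")
E
```

```text
t 3.10 stand xyz mm [-116.1 -376.1  252.8] yaw -0.34 tilt 0.07 F(stand) [ 0.09  0.1  -0.16] open mm 87.9
```

View pics/s3.png

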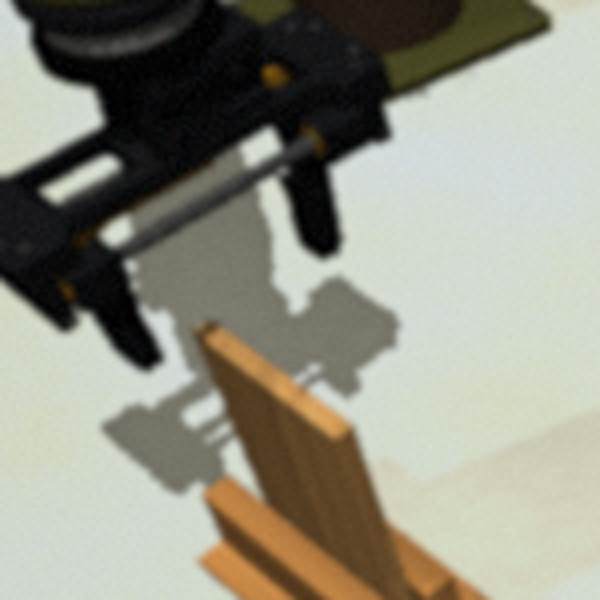

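View pics/t3.png

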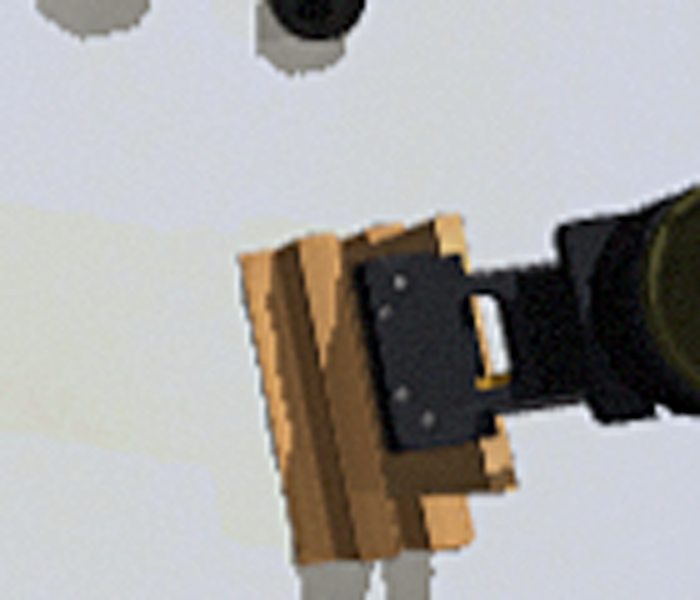

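```bash
python3 -m inch '[[0,[0,0,3],0],[0,[0,0,6],0],[0,[0,0,8],0],[0,[0,0,8.9],0],[0,[0,0,8.9],0],[0,[0,0,8.9],0],[0,[0,0,8.9],0]]' >/dev/null; python3 w.py
```

```text
t 3.90 stand xyz mm [-113.7 -375.3  165. ] yaw -0.22 tilt 0.15 F(stand) [-0.3  -0.6  -1.43] open mm 88.2
```

```bash
python3 -m inch '[[1,[0,0,0],0],[1,[0,0,0],0],[1,[0,0,0],0],[1,[0,0,0],0],[1,[0,0,0],0],[1,[0,0,0],0],[1,[0,0,0],0],[1,[0,0,0],0],[1,[0,0,0],0],[1,[0,0,0],0]]' 25 >/dev/null; python3 w.py; python3 -m inch '[[1,[0,0,-1],0],[1,[0,0,-2],0],[1,[0,0,-4],0],[1,[0,0,-6],0],[1,[0,0,-8],0],[1,[0,0,-9],0],[1,[0,0,-9],0],[1,[0,0,-9],0],[1,[0,0,-9],0]]' >/dev/null; python3 w.py; python3 - <<'E'
from h import *
crop("scene",55,135,150,150,"s4")
E
```

```text
t 4.90 stand xyz mm [-114.4 -374.5  163.7] yaw -0.20 tilt 0.00 F(stand) [-0.74  0.44  0.1 ] open mm 12.2
t 5.80 stand xyz mm [-115.  -374.1  252.7] yaw -0.19 tilt 0.13 F(stand) [ 0.21  0.34 -1.8 ] open mm 12.0
```

View pics/s4.png

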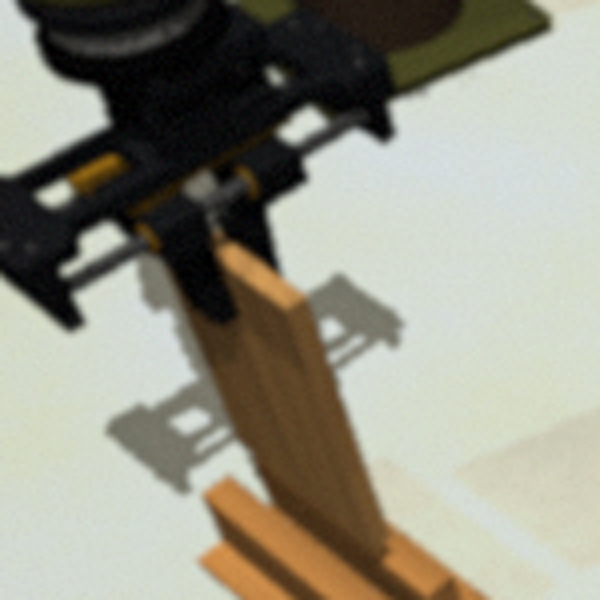

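```bash
python3 -m inch '[[1,[0.5,-2,0],0],[1,[1.5,-5,0],0],[1,[2.7,-9,0],0],[1,[3.9,-13,0],0],[1,[5.1,-17,0],0],[1,[6.3,-21,0],0],[1,[7.5,-25,0],0],[1,[8.7,-29,0],0],[1,[9.9,-33,0],0],[1,[10.8,-36,0],0],[1,[11.3,-37.5,0],0],[1,[11.5,-38.2,0],0],[1,[11.5,-38.2,0],0],[1,[11.5,-38.2,0],0],[1,[11.5,-38.2,0],0],[1,[11.5,-38.2,0],0]]' >/dev/null; python3 w.py; python3 - <<'E'
from h import *
crop("top",195,150,160,140,"t5");crop("scene",205,80,160,190,"s5")
E
```

```text
t 7.45 stand xyz mm [  1.7   5.4 253.8] yaw -0.34 tilt 0.05 F(stand) [ 0.25 -1.25 -2.49] open mm 11.8
```

View pics/s5.png

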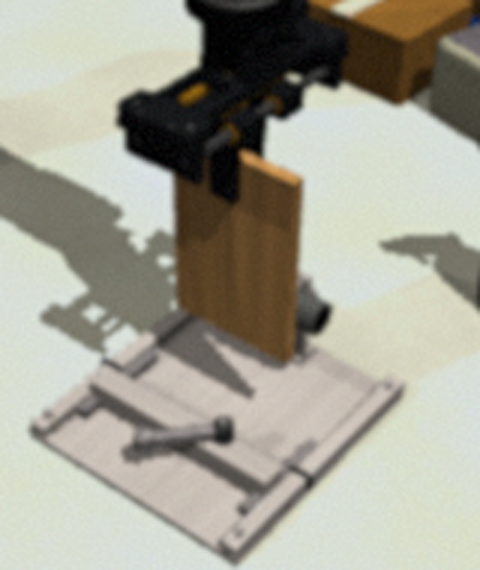

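View pics/t5.png

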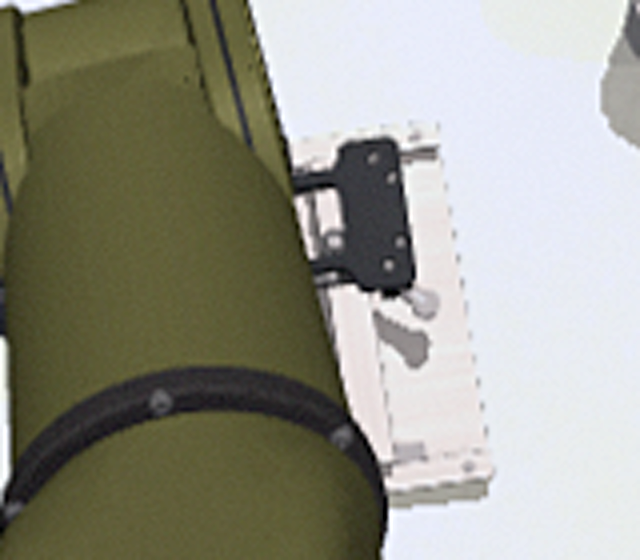

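```bash
python3 -m inch '[[1,[0,0,2],0],[1,[0,0,5],0],[1,[0,0,7],0],[1,[0,0,8],0],[1,[0,0,8.2],0],[1,[0,0,8.2],0],[1,[0,0,8.2],0],[1,[0,0,8.2],0]]' >/dev/null; python3 w.py; python3 -m inch '[[1,[0,0,0.2],0],[1,[0,0,0.3],0],[1,[0,0,0.3],0],[1,[0,0,0.3],0]]' >/dev/null; python3 w.py
```

```text
t 8.35 stand xyz mm [  2.7   7.  172.7] yaw -0.20 tilt 0.12 F(stand) [-0.84  0.54 -1.91] open mm 12.0
t 8.75 stand xyz mm [  1.9   7.  168.7] yaw -0.20 tilt 0.01 F(stand) [ 0.17 -0.01 -0.62] open mm 11.8
```

```bash
python3 -m inch '[[1,[0,0,0.1],0],[1,[0,0,0.1],0],[1,[0,0,0.1],0]]' >/dev/null; python3 w.py; python3 -m inch '[[1,[0,0,0.1],0],[1,[0,0,0.1],0],[1,[0,0,0.1],0]]' >/dev/null; python3 w.py;python3 - <<'E'
from h import *
crop("scene",205,100,160,170,"s6")
E
```

```text
t 9.05 stand xyz mm [  2.    7.  167.7] yaw -0.20 tilt 0.01 F(stand) [ 0.06 -0.72 -2.59] open mm 11.8
t 9.35 stand xyz mm [  2.    7.  166.7] yaw -0.20 tilt 0.01 F(stand) [-0.08 -0.05 -1.71] open mm 11.7
```

View pics/s6.png

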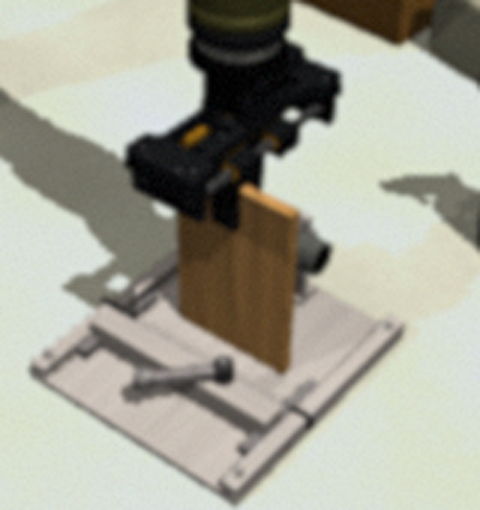

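```bash
python3 -m inch '[[1,[0,0,0.1],0],[1,[0,0,0.1],0],[1,[0,0,0.1],0]]' >/dev/null; python3 w.py; 
```

```text
t 9.70 stand xyz mm [  2.1   7.  166.6] yaw -0.20 tilt 0.04 F(stand) [-2.27  0.25  6.3 ] open mm 11.9
```

```bash
python3 -m inch '[[0.8,[0,0,0],0],[0.705,[0,0,0],0],[0.705,[0,0,0],0],[0.705,[0,0,0],0],[0.705,[0,0,0],0]]' >/dev/null; python3 w.py;python3 - <<'E'
from h import *
crop("scene",205,100,160,170,"s7")
E
```

```text
t 10.20 stand xyz mm [  2.    7.  165.6] yaw -0.20 tilt 0.01 F(stand) [-0.88  0.   -0.38] open mm 25.8
```

View pics/s7.png

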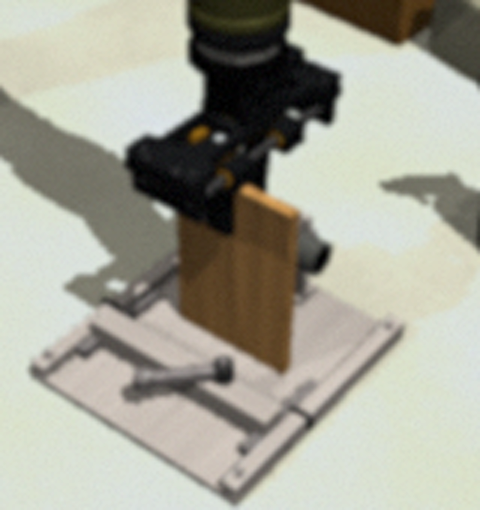

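```bash
python3 -m inch '[[0.705,[0,-0.3,0],0],[0.705,[0,-0.6,0],0],[0.705,[0,-0.9,0],0],[0.705,[0,-1.1,0],0],[0.705,[0,-1.3,0],0],[0.705,[0,-1.5,0],0],[0.705,[0,-1.7,0],0],[0.705,[0,-1.9,0],0],[0.705,[0,-2.1,0],0],[0.705,[0,-2.3,0],0],[0.705,[0,-2.5,0],0],[0.705,[0,-2.5,0],0]]' >/dev/null; python3 w.py;python3 - <<'E'
from h import *
crop("scene",205,100,160,170,"s8")
E
```

```text
t 11.45 stand xyz mm [  2.1  32.5 165.7] yaw -0.16 tilt 0.01 F(stand) [ 0.04 -0.76 -0.4 ] open mm 26.0
```

View pics/s8.png

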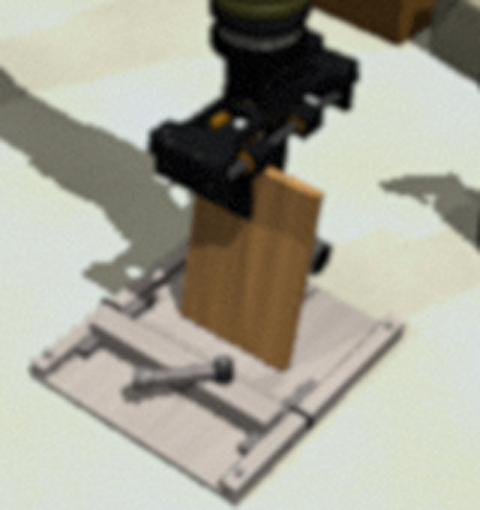

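Tilting well with the foot fixed at about (290,368) in the crop. Continue 25 mm.

```bash
python3 -m inch '[[0.705,[0,-0.2,0],0],[0.705,[0,-0.4,0],0],[0.705,[0,-0.6,0],0],[0.705,[0,-0.8,0],0],[0.705,[0,-1.0,0],0],[0.705,[0,-1.2,0],0],[0.705,[0,-1.4,0],0],[0.705,[0,-1.6,0],0],[0.705,[0,-1.8,0],0],[0.705,[0,-2,0],0],[0.705,[0,-2.2,0],0],[0.705,[0,-2.4,0],0],[0.705,[0,-2.5,0],0],[0.705,[0,-2.5,0],0]]' >/dev/null; python3 w.py;python3 - <<'E'
from h import *
crop("scene",205,100,160,170,"s9")
E
```

```text
t 12.90 stand xyz mm [  2.1  57.2 165.7] yaw -0.18 tilt 0.01 F(stand) [-0.37  0.12  0.41] open mm 26.2
```

View pics/s9.png

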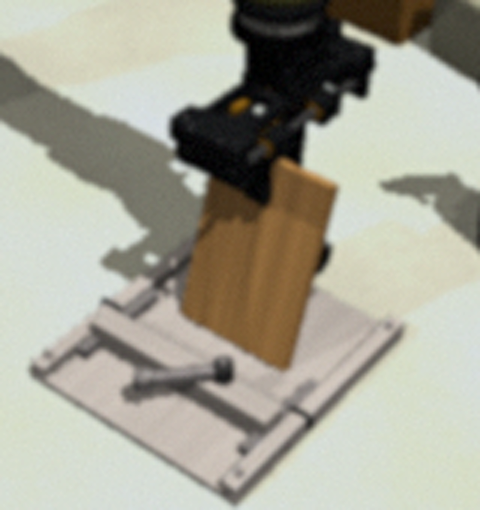

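```bash
python3 -m inch '[[0.6,[0,0,0],0],[0.5,[0,0,0],0],[0.4,[0,0,0],0],[0.3,[0,0,0],0],[0.3,[0,0,0],0],[0.3,[0,0,-1],0],[0.3,[0,0,-3],0],[0.3,[0,0,-6],0],[0.3,[0,0,-9],0],[0.3,[0,0,-11],0],[0.3,[0,0,-11],0]]' >/dev/null; python3 w.py;python3 - <<'E'
from h import *
crop("scene",205,100,160,170,"s10")
E
```

```text
t 14.05 stand xyz mm [  4.   57.2 279.3] yaw -0.21 tilt 0.41 F(stand) [ 0.65 -0.23 -0.36] open mm 62.1
```

View pics/s10.png

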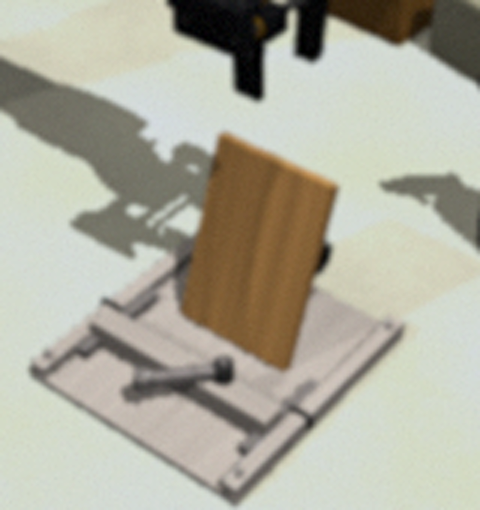

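```bash
python3 -c "
from plant import r;print(r.get_state()['q'].round(2))"; python3 -m inch '[[0.3,[-0.5,2,0],0],[0.5,[-1,5,0],0],[0.7,[-2,8,0],0],[1,[-3,11,0],0],[1,[-4,14,0],0],[1,[-5.4,16.7,0],0],[1,[-5.4,16.7,0],0],[1,[-5.4,16.7,0],0],[1,[-5.4,16.7,0],0]]' >/dev/null; python3 w.py; python3 -c "
from plant import r;print(r.get_state()['q'].round(2))"; python3 - <<'E'
from h import *
crop("top",195,150,160,140,"t11")
E
```

```text
[-0.3   0.59 -0.05  1.7   0.04  0.85 -1.77]
t 15.00 stand xyz mm [ -52.2 -108.3  275.2] yaw -0.09 tilt 0.07 F(stand) [ 1.29  0.36 -0.41] open mm 1.2
[ 0.01  0.53 -0.07  1.82  0.05  0.79 -1.48]
```

View pics/t11.png

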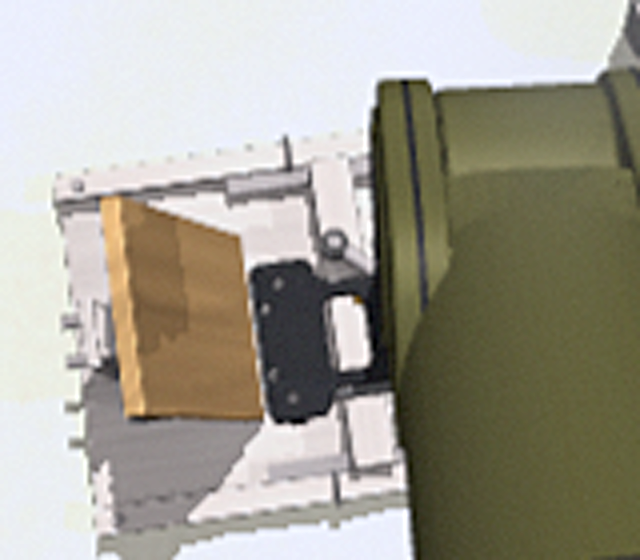

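```bash
python3 -m inch '[[1,[0,0,0],8],[1,[0,0,0],16],[1,[0,0,0],24],[1,[0,0,0],32],[1,[0,0,0],40],[1,[0,0,0],48],[1,[0,0,0],56],[1,[0,0,0],64],[1,[0,0,0],72],[1,[0,0,0],80],[1,[0,0,0],87],[1,[0,0,0],89.8],[1,[0,0,0],89.8],[1,[0,0,0],89.8],[1,[0,0,0],89.8]]' >/dev/null; python3 w.py; python3 -c "
from plant import r;print(r.get_state()['q'].round(2))"
```

```text
t 16.55 stand xyz mm [ -52.3 -109.2  275.6] yaw -89.88 tilt 0.02 F(stand) [-0.54 -0.49 -0.65] open mm 0.4
[-0.32  0.58  0.47  1.84 -0.35  0.81 -2.63]
```

```bash
python3 -m inch '[[1,[0,0,0],-8],[1,[0,0,0],-16],[1,[0,0,0],-24],[1,[0,0,0],-32],[1,[0,0,0],-40],[1,[0,0,0],-48],[1,[0,0,0],-56],[1,[0,0,0],-64],[1,[0,0,0],-72],[1,[0,0,0],-80],[1,[0,0,0],-88],[1,[0,0,0],-90],[1,[0,0,0],-90]]' >/dev/null; python3 w.py;python3 -m inch '[[1,[0,0,0],-8],[1,[0,0,0],-16],[1,[0,0,0],-24],[1,[0,0,0],-32],[1,[0,0,0],-40],[1,[0,0,0],-48],[1,[0,0,0],-56],[1,[0,0,0],-64],[1,[0,0,0],-72],[1,[0,0,0],-80],[1,[0,0,0],-87],[1,[0,0,0],-89.8],[1,[0,0,0],-89.8],[1,[0,0,0],-89.8]]' >/dev/null; python3 w.py; python3 -c "
from plant import r;print(r.get_state()['q'].round(2))";  python3 - <<'E'
from h import *
crop("top",195,150,160,140,"t12");crop("scene",205,80,160,190,"s12")
E
```

```text
t 17.85 stand xyz mm [ -52.4 -110.   275.8] yaw -0.11 tilt 0.03 F(stand) [-0.48 -0.72  0.01] open mm 0.7
t 19.25 stand xyz mm [ -52.5 -109.9  275.6] yaw 89.65 tilt 0.01 F(stand) [-0.26 -0.81 -0.78] open mm 0.7
[ 0.27  0.56 -0.47  1.81  0.33  0.84 -0.2 ]
```

View pics/t12.png

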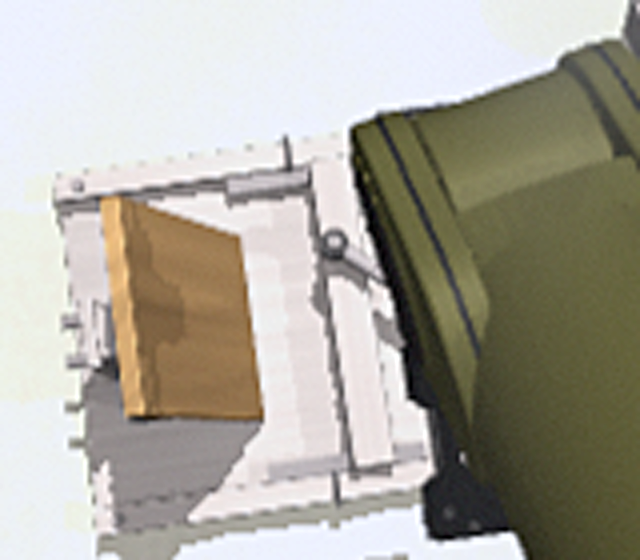

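View pics/s12.png

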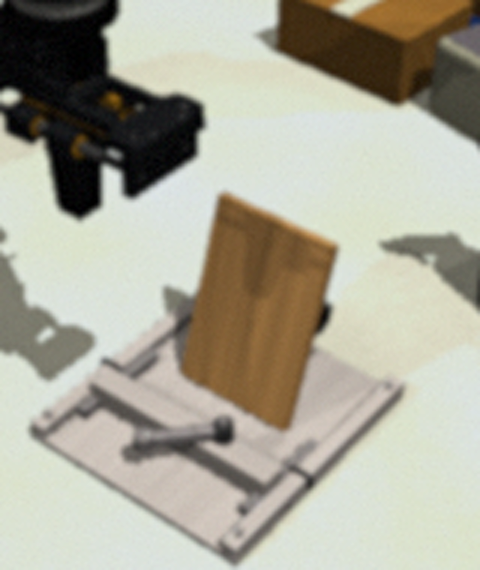

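```bash
python3 -m inch '[[1,[0,-0.4,4],0.3],[1,[0,-0.8,8],0.3],[1,[0,-0.8,12],0.3],[1,[0,-0.8,16],0.3],[1,[0,-0.8,19],0.3],[1,[0,-0.8,22],0.3],[1,[0,-0.8,24],0.3],[1,[0,-0.8,24.7],0.3],[1,[0,-0.8,24.7],0.3],[1,[0,-0.8,24.7],0.3],[1,[0,-0.8,24.7],0.3]]' >/dev/null; python3 w.py;  python3 - <<'E'
from h import *
crop("scene",205,100,160,170,"s13")
E
```

```text
t 20.45 stand xyz mm [ -59.6 -110.    29.9] yaw 89.47 tilt 0.12 F(stand) [-0.13  0.33  0.42] open mm 0.6
```

View pics/s13.png

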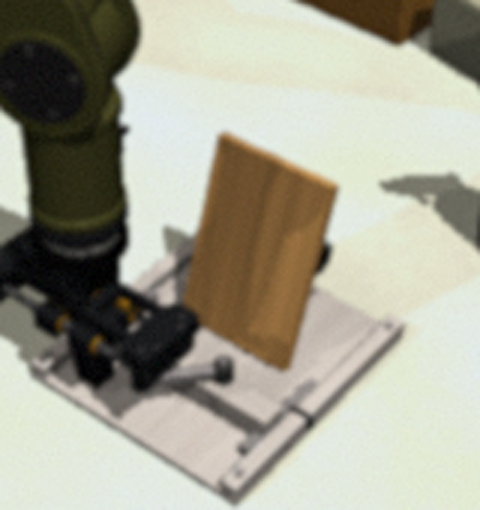

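```bash
python3 -m inch '[[1,[0.8,0,0],-0.6],[1,[1.6,0,0],-0.6],[1,[2.2,0,0],-0.6],[1,[2.5,0,0],-0.6],[1,[2.9,0,0],-0.6],[1,[3.3,0,0],-0.6],[1,[3.7,0,0],-0.6],[1,[4.1,0,0],-0.6],[1,[4.5,0,0],-0.6],[1,[4.8,0,0],-0.6],[1,[5.1,0,0],-0.6],[1,[5.4,0,0],-0.6],[1,[5.6,0,0],-0.6],[1,[5.6,0,0],-0.6],[1,[5.6,0,0],-0.6]]' >/dev/null; python3 w.py;  python3 - <<'E'
from h import *
crop("scene",205,150,150,120,"s14");crop("top",195,150,160,140,"t14")
E
```

```text
t 22.00 stand xyz mm [-60.2 -53.8  28.7] yaw 90.10 tilt 0.03 F(stand) [-0.48 -3.37  4.11] open mm 0.5
```

View pics/s14.png

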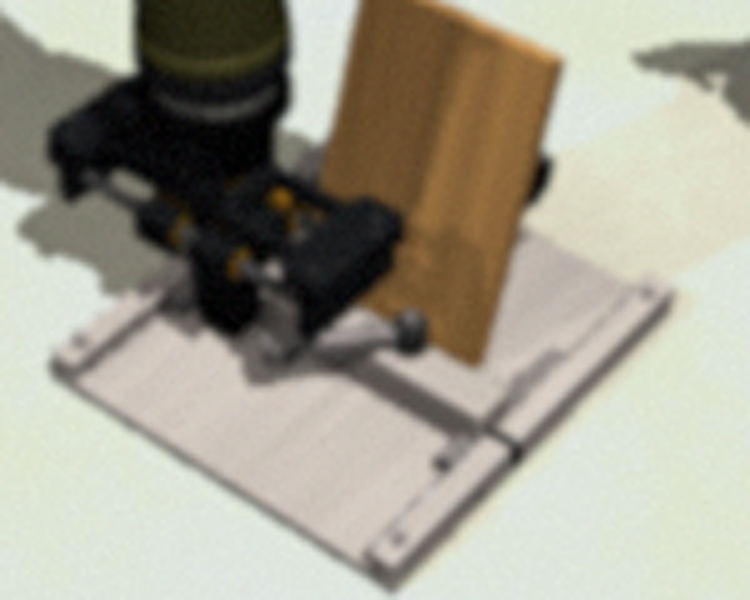

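View pics/t14.png

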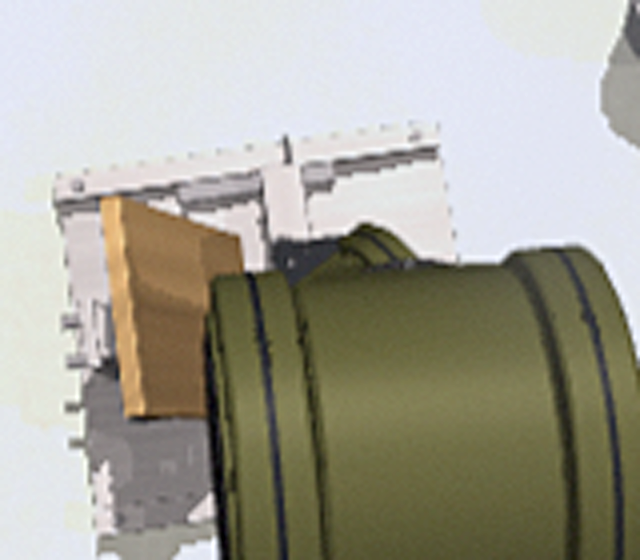

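```bash
cat > bar.py <<'E'
import sys,contextlib,io
with contextlib.redirect_stdout(io.StringIO()): from fit import *
p=s.x
im=viewer.snapshot("top")[:,:,::-1].copy();x,y,w,h,k=245,175,60,45,13
c=cv2.convertScaleAbs(cv2.resize(im[y:y+h,x:x+w],None,fx=k,fy=k,interpolation=cv2.INTER_CUBIC),alpha=1.3)
for by,col in zip([float(a)/1e3 for a in sys.argv[2:]],[(0,0,255),(0,180,0),(255,0,0)]):
    u=(proj("top",[W(p,(.098,by,.037)),W(p,(.05,by,.037))])-[x,y]+.5)*k
    cv2.line(c,*[tuple(int(v) for v in a) for a in u],col,1)
    u=(proj("top",[W(p,(.116,by,.022)),W(p,(.099,by,.022))])-[x,y]+.5)*k
    cv2.line(c,*[tuple(int(v) for v in a) for a in u],col,1)
cv2.imwrite(f"pics/{sys.argv[1]}.png",c)
E
python3 bar.py b1 -50 -45 -36
```

```text
(no output)
```

View pics/b1.png

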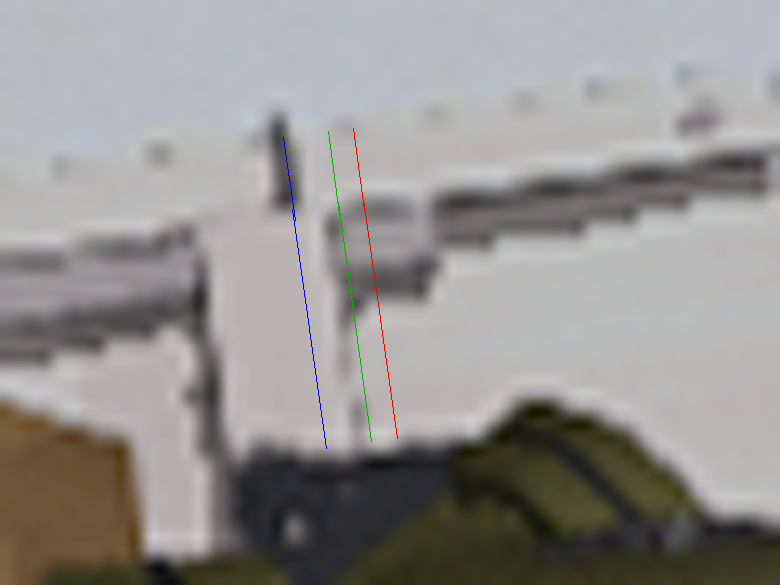

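```bash
python3 -m inch '[[1,[0.2,0,0],0],[1,[0.4,0,0],0],[1,[0.6,0,0],0],[1,[0.8,0,0],0],[1,[0.8,0,0],0],[1,[0.8,0,0],0],[1,[0.8,0,0],0]]' >/dev/null; python3 w.py; python3 bar.py b2 -38 -35 -32; python3 - <<'E'
from h import *
crop("scene",205,150,150,120,"s15")
E
```

```text
t 22.85 stand xyz mm [-60.2 -46.1  28.7] yaw 90.08 tilt 0.04 F(stand) [-0.85 -4.56  4.02] open mm 0.4
```

View pics/b2.png

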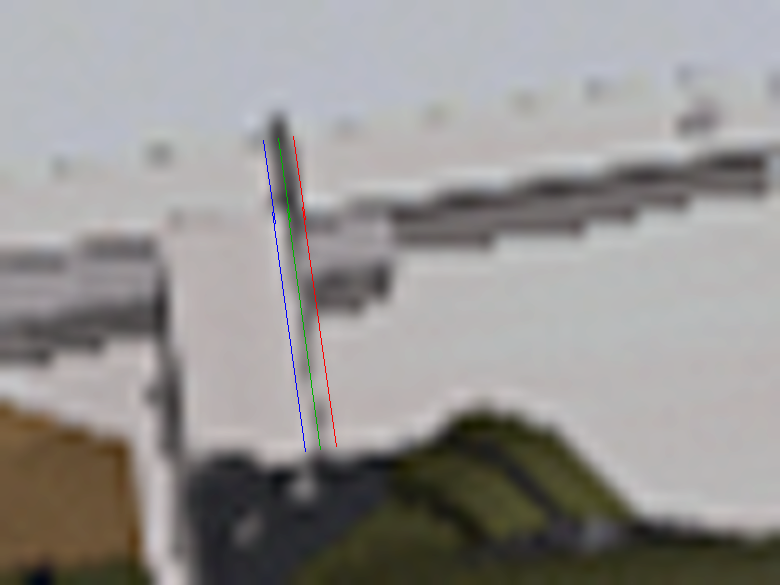

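View pics/s15.png

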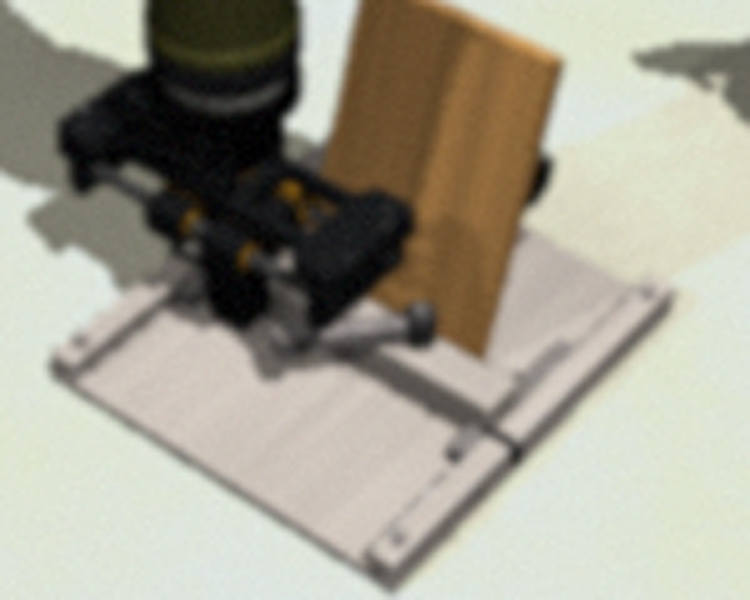

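```bash
python3 -m inch '[[1,[-0.1,0,0],0],[1,[-0.1,0.5,0],0],[1,[-0.1,1,0],0],[1,[-0.1,1.5,0],0],[1,[-0.1,2,0],0],[1,[-0.1,2.5,0],0],[1,[-0.1,3,0],0],[1,[-0.1,3.5,0],0],[1,[-0.1,4,0],0],[1,[-0.1,4.5,0],0],[1,[-0.1,5,0],0],[1,[-0.1,5,0],0],[1,[-0.1,5,0],0]]' >/dev/null; python3 w.py; python3 bar.py b3 -38 -35 -32; python3 - <<'E'
from h import *
crop("scene",205,150,150,120,"s16")
E
```

```text
t 24.25 stand xyz mm [-12.4 -47.6  27.7] yaw 90.08 tilt 0.30 F(stand) [-2.89 -5.77 -2.29] open mm 0.6
```

View pics/b3.png

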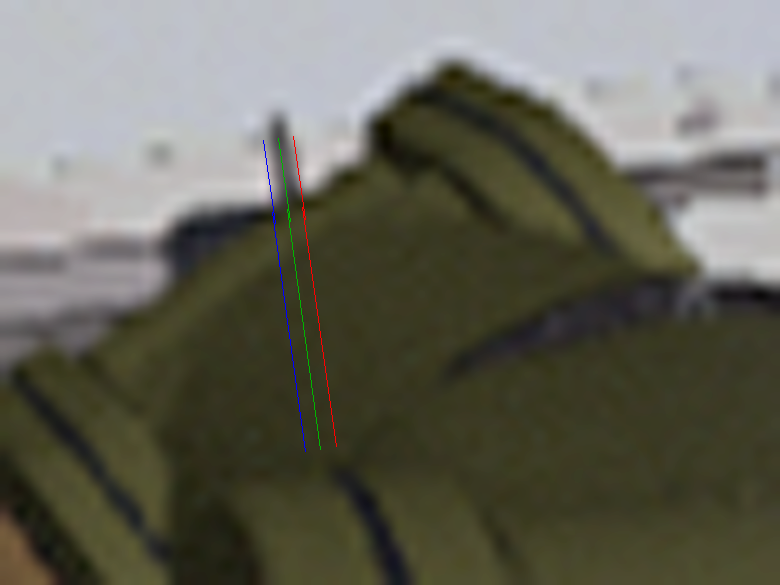

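View pics/s16.png

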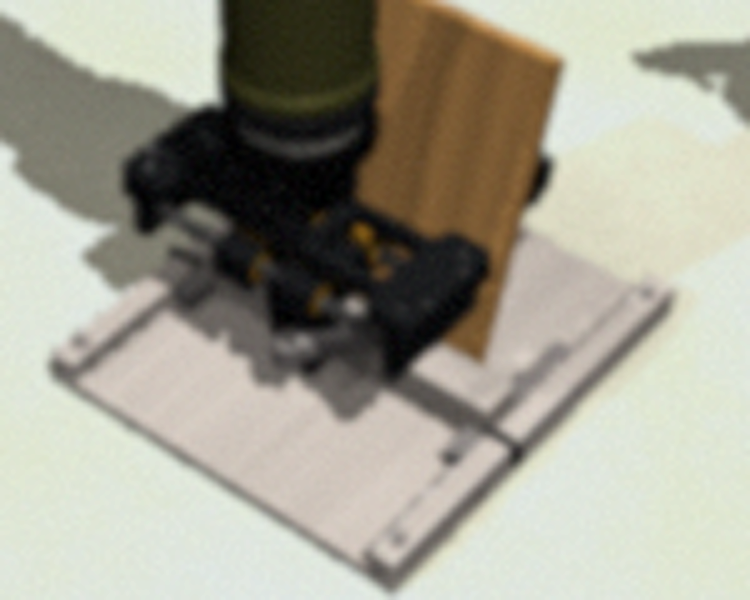

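```bash
python3 -m inch '[[1,[0.05,0.5,0],0],[1,[0.05,1,0],0],[1,[0.05,1.5,0],0],[1,[0.05,2,0],0],[1,[0.05,2.5,0],0],[1,[0.05,3,0],0],[1,[0.05,3.4,0],0],[1,[0.05,3.7,0],0],[1,[0.05,3.7,0],0],[1,[0.05,3.7,0],0]]' >/dev/null; python3 w.py; python3 - <<'E'
from h import *
crop("scene",205,150,150,120,"s17");crop("top",195,150,160,140,"t17")
E
```

```text
t 25.35 stand xyz mm [ 24.5 -47.3  27.4] yaw 90.07 tilt 0.32 F(stand) [-3.46 -6.01 -0.91] open mm 0.6
```

View pics/s17.png

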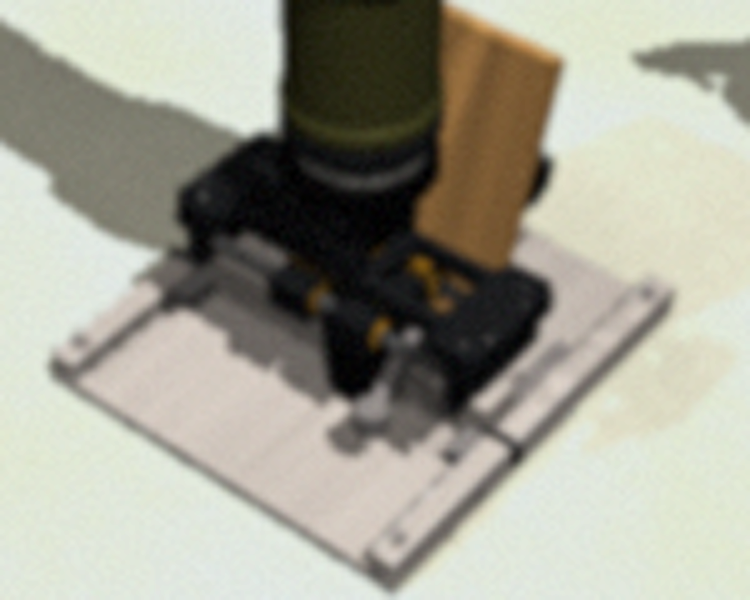

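View pics/t17.png

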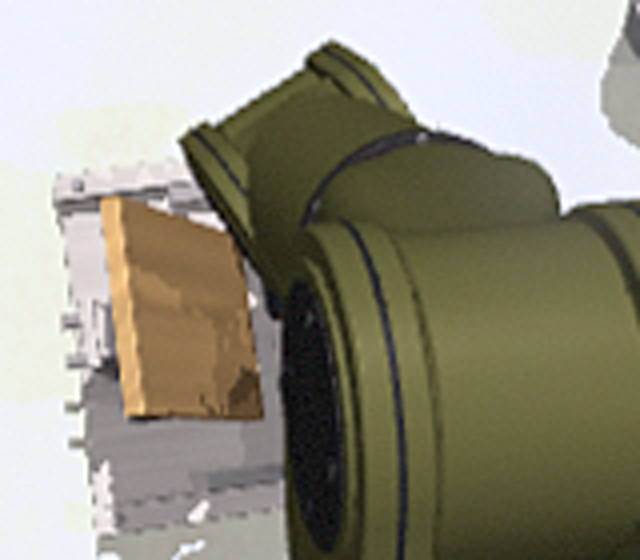

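```bash
cat > lev.py <<'E'
import sys,contextlib,io
with contextlib.redirect_stdout(io.StringIO()): from fit import *
p=s.x;u=px((float(sys.argv[1]),float(sys.argv[2])),S1)
b=back("scene",u,.047+p[3])[0];c,n=np.cos(p[2]),np.sin(p[2]);d=b-[p[0],p[1],0]
l=np.array([c*d[0]+n*d[1],-n*d[0]+c*d[1]]);v=l-[.04,-.0175]
print("tip",l.round(4),"len",np.hypot(*v).round(4),"angle",(np.arctan2(v[1],v[0])%(2*np.pi)-np.pi*1.25).round(3))
for a in(1.0,1.1,1.2,1.3,1.4,1.5):
    t=np.pi*1.25+a;print(a,((proj("scene",W(p,(.04+.07*np.cos(t),-.0175+.07*np.sin(t),.047)))[0]-S1+.5)*5-.5).round(0))
E
python3 lev.py 372 410
```

```text
tip [ 0.057  -0.0779] len 0.0628 angle 1.06
1.0 [359. 417.]
1.1 [372. 421.]
1.2 [385. 425.]
1.3 [399. 427.]
1.4 [413. 428.]
1.5 [427. 428.]
```

```bash
python3 -m inch '[[1,[0.05,0.3,0],0],[1,[0.05,0.6,0],0],[1,[0.05,0.8,0],0],[1,[0.05,0.9,0],0],[1,[0.05,0.9,0],0],[1,[0.05,0.9,0],0],[1,[0.05,0.9,0],0]]' >/dev/null; python3 w.py; python3 - <<'E'
from h import *
crop("scene",205,150,150,120,"s18")
o=viewer.outline_of("scene","cam_lever")
print([(q["p"],q["bbox"]) for q in o])
E
```

```text
t 26.15 stand xyz mm [ 31.4 -47.   27.1] yaw 90.11 tilt 0.56 F(stand) [-6.95 -5.52  0.19] open mm 0.8
[(0.38, [287.0, 224.4, 5.4, 13.0])]
```

View pics/s18.png

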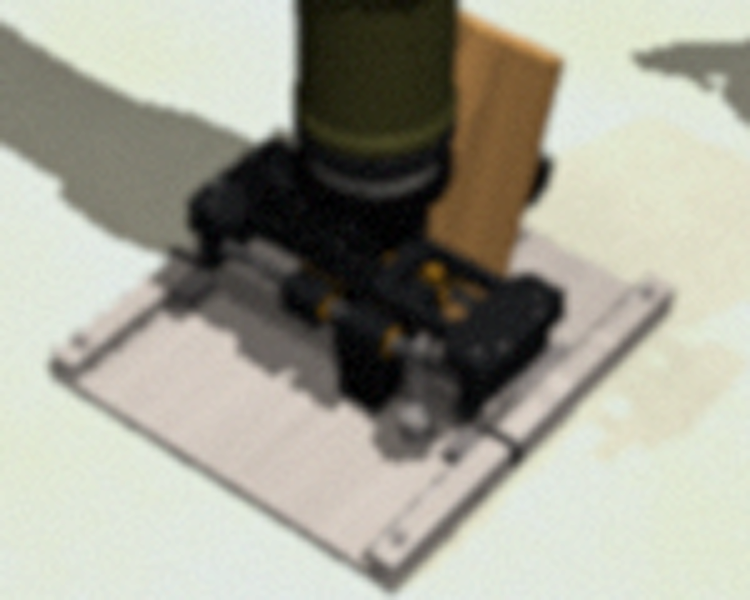

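```bash
python3 lev.py 413 418|head -1; python3 -m inch '[[1,[0.03,0.2,0],0],[1,[0.03,0.4,0],0],[1,[0.03,0.4,0],0],[1,[0.03,0.4,0],0]]' >/dev/null; python3 w.py; python3 - <<'E'
from h import *
crop("scene",205,150,150,120,"s19");crop("scene",205,100,160,170,"s19b")
E
```

```text
tip [ 0.0762 -0.0694] len 0.0633 angle 1.395
t 26.65 stand xyz mm [ 33.4 -47.   26.8] yaw 90.11 tilt 0.79 F(stand) [-10.94  -4.92   2.8 ] open mm 0.7
```

View pics/s19.png

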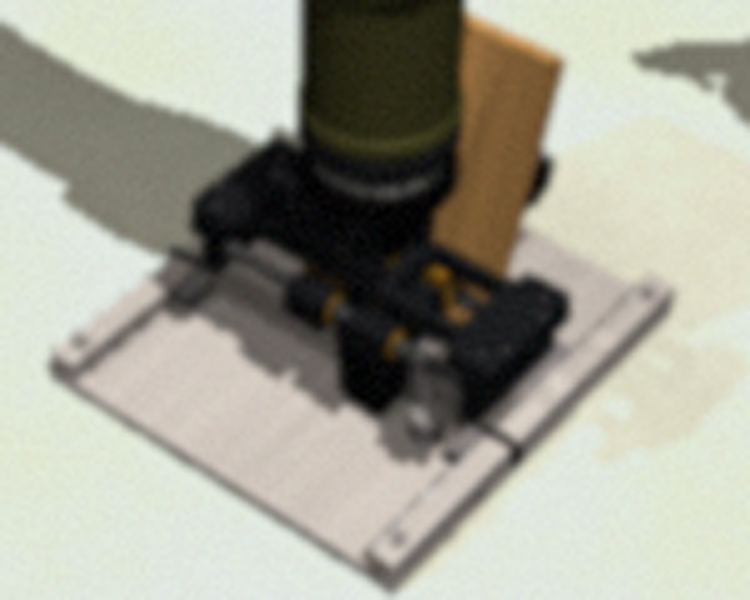

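```bash
python3 - <<'E'
import cv2,numpy as np
from h import *
I={n:cv2.imread(f"pics/{n}.png",0) for n in("s1","s14","s15","s17","s18","s19")}
t=I["s15"][432:470,440:482]
with_=[]
for n in I:
    m=cv2.matchTemplate(I[n][400:530,380:500],t,cv2.TM_CCOEFF_NORMED);_,v,_,l=cv2.minMaxLoc(m);print(n,round(v,3),l[0]+380,l[1]+400)
p=[.5628,.0856,.1734]
c,s=np.cos(p[2]),np.sin(p[2])
f=lambda x,y,z:(p[0]+c*x-s*y,p[1]+s*x+c*y,z)
a=proj("scene",[f(.093,-.1,.017),f(.093,-.09,.017)]);print("crop px per 10mm",(a[1]-a[0])*5)
o=viewer.outline_of("scene","board_center");print(o[0]["p"],o[0]["bbox"])
for k in("sprayer","cup","stopper"):
    o=viewer.outline_of("scene",k);print(k,[(round(q["p"],2),q["bbox"]) for q in o][:1])
E
```

```text
s1 0.984 392 478
s14 0.979 429 443
s15 1.0 440 432
s17 0.985 437 434
s18 0.884 438 434
s19 0.794 458 479
crop px per 10mm [ 12.46267169 -12.02904733]
0.58 [292.1, 151.8, 27.1, 63.2]
sprayer [(0.72, [367.1, 123.0, 28.1, 64.1])]
cup [(0.67, [236.0, 290.3, 33.9, 46.5])]
stopper [(0.82, [182.1, 322.0, 25.5, 23.3])]
```

View pics/s19b.png

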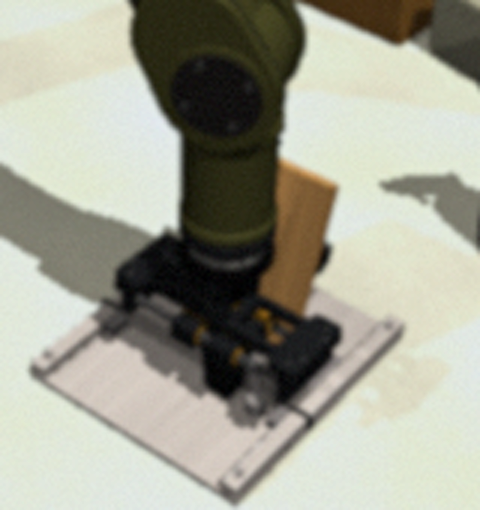

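```bash
python3 -m inch '[[1,[0.05,0,0],0],[1,[0.05,0,0],0],[1,[0.05,0,0],0],[1,[0.05,0,0],0],[1,[0.05,0,0],0]]' >/dev/null; python3 w.py; python3 - <<'E'
from h import *
crop("scene",205,100,160,170,"s20");crop("top",195,150,160,140,"t20")
E
```

```text
t 27.45 stand xyz mm [ 33.4 -46.5  26.8] yaw 90.11 tilt 0.80 F(stand) [-10.41  -5.12   3.26] open mm 0.7
```

View pics/s20.png

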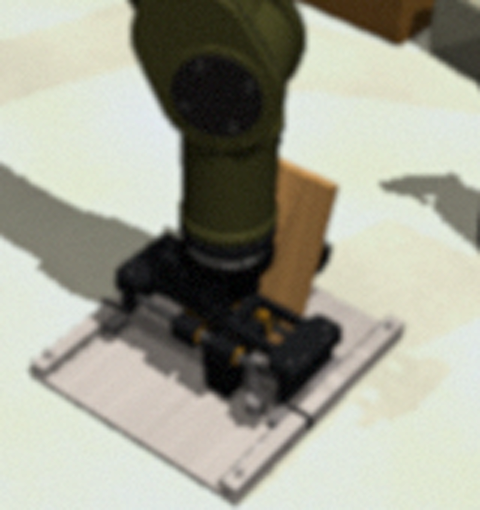

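View pics/t20.png

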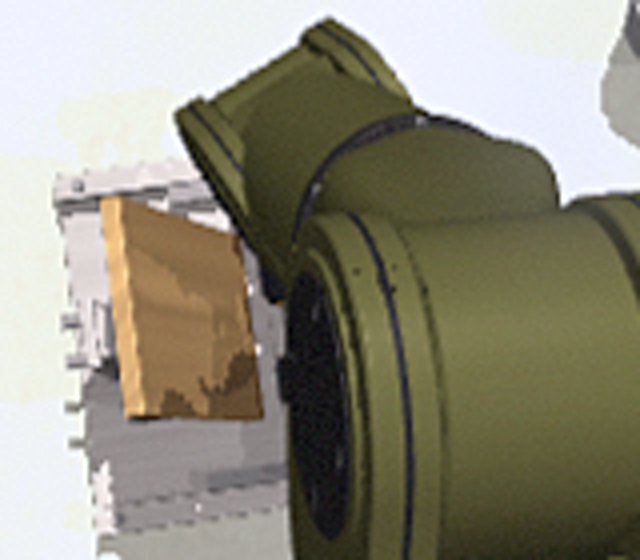

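```bash
python3 -c "
from plant import r;print(r.finish_job())"
```

```text
the job is handed in; nothing more can be done
None
```

I handed the job in at about 27.5 s, with the board leaning on the pipe, the lever swung shut, and the closed fingers still holding the toe bar at the marks. No verdict was reported.

**What I did:** I lifted the board from the rack and set its foot on the base plate at about stand y 7 mm. I tipped it back onto the pipe between loosely opened jaws and let go. I then turned the tool 90°, pushed the toe bar in to the marks and swept the lever closed along the bar.

**Last checks:**
- **Board:** its corners in the top view have not moved since release. The lean should be about 18° by the geometry; I did not measure it directly.
- **Lever:** I estimate about 1.4 to 1.5 rad. The sideways push rose to about 11 N without the lever turning further, so it looks to be at its closed stop.
- **Toe bar:** pressed with about 5 N. The two cameras disagreed by about 2 mm on its position, and both put it within roughly 2 mm of the marks.
- **Bystanders:** sprayer, cup and stopper showed in the scene camera where they were at the start, to within 2 to 3 pixels.

**What went wrong or was uncertain:**
- My first 90° turn went the wrong way and brought the last joint close to its limit, so I turned back the other way.
- At the end the lever was mostly hidden by the gripper. Its angle rests on the visible tip in one camera plus the force, and the network's outline of it was weak (p 0.38).
- The network found no marks in either picture, so I read the index clips from the pictures by eye.

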